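# Snap the test gauge into the bench air coupler

## Robot

A 7-joint arm with a two-finger parallel gripper is mounted at the origin on a cart in front of the work surface, level with it; the furniture and walls round the work are solid. World frame = base frame: x ahead of the robot, y to its left, z up, the work surface at z = 0. Lengths are in m, angles in rad, forces in N, time in s.
With the tool pointing down it reaches from about 0.425 to 0.875 m from the base axis. Payload 4.7 kg.
Tool frame: the origin (TCP) lies midway between the tips of the shut fingers; the grasp point (between the pads) lies 19 mm behind it; z points along the fingers, y is the line along which they close (so a half turn about z gives the same grasp; the last joint's range is limited). The gripper opens to 87 mm and grips with 3 to 60 N. Pads are 19 mm wide; open, the fingers measure 117 mm over their backs; the gripper's body (75 mm by 190 mm) begins 51 mm behind the grasp point.
Start: joints at [-1.146, 0.321, -0.07, 1.45, 0.023, 1.371, -0.057], TCP at [0.26, 0.596, 0.223] pointing down, gripper open.
Joint ranges: [-2.86, 2.86], [-0.3, 2.09], [-1.38, 1.24], [0.06, 2.45], [-1.56, 4.7], [0.09, 2.05], [-2.69, 2.69]. Speed limits (rad/s): [2.57, 2.57, 3.14, 3.14, 3.14, 3.14, 3.14].

## Interface

Orientations are given as a rotation vector (axis times angle).
In Python, from bench import ctrl, get_image, calibration gives the robot as it stands.
- The arm moves only by the tool apply_moves, never from a script. Its arguments are lists of equal length, an entry for each row: "dp": the shift along the tool's x, y, z in m, a list of three; "twist": the turn, a rotation vector about the tool's x, y, z in rad, a list of three; "fingers": the closure, from 0 (fully open) to 1 (shut). In form: {"dp": [[dx, dy, dz], ...], "twist": [[ax, ay, az], ...], "fingers": [fingers, ...]}. A call has 1 to 10 rows; each row shifts and turns the commanded pose from where the row before left it, along the tool's axes as they then stand; what a row does not reach is not made up. A row lasts 1/10 s, in which the tool goes at most 50 mm and 8.59 degrees, less where a joint would pass 70% of its speed; a pose out of reach is approached as far as the arm can. A call is refused whole if a number of a shift passes 0.05 or a number of a turn 0.15, either way. A call with a gripper value outside its range is refused whole. The fingers move at their own pace and stop on an object; "newtons" is the grip in N (left out, the last holds). Time passes only in rows, so rows that do not move let the fingers close. It gives the time, the measured TCP pose, the force, the opening and the grip force at its end, in the units of the state.
- ctrl.get_state(): the state, without advancing time (a new reading comes with each control period).
- get_image(name): name is "side" or "top" or "wrist"; returns the picture (384x512x3 uint8, red, green, blue); there is no depth.
- calibration(name): a dict with "fx", "fy", "cx", "cy" (pixels), "eye" and "attitude" of the camera in the world; the wrist camera has in their place "hand_eye" (4x4, takes a point from camera to tool coordinates, whose origin is the TCP and whose axes are the flange's). Camera axes: x right, y up, looking along -z (the intrinsics and any distortion apply to the point x, -y, -z); pixel columns grow to the right and rows downward; lengths in m; the calibration is good to about 2 mm. The wrist camera is an equidistant fisheye: a pixel r from the principal point sees the ray r / f radians off the axis. A picture is of the moment at which its call begins: read the wrist's pose just before it. calibration takes no time and is no camera call.
- ctrl.close_job(): hands the job in; it is judged then, once.
The state is a dict: "time": time; "joint_positions": joint angles; "qd": joint speeds; "joint_torque": joint torques, N m; "position": TCP position; "tool_rot": TCP orientation; "ft_force": force on the tool from outside, world axes, zero at the start; "torque": the same for the moment, N m; "grip_width": opening from 0.0 (shut) to 1.0 (fully open); "grip_force": force on a finger pad.
Only numpy, scipy, OpenCV 4.12 (cv2) and the standard library are available. Lean on these libraries where they do the work, as an engineer would, in place of code of your own. Each camera call takes 0.05 s, during which the arm holds its last target. There are 200 camera calls.

## Task

Fit the pressure gauge to the bench air coupler: pull the coupler's spring sleeve down until it catches and stays down by itself, then let go of it. Take the gauge out of its parking block and push its plug down into the coupler until the sleeve springs back up and locks it, and let go. Where the sleeve catches and where the plug trips it must be felt; work gently, never leaning on the coupler with more than about 30 N, and leave the oil bottle, the screw carton and the roll of tape where they are.

Things in the scene. Friction and masses are not known exactly. Their poses are not given: they have to be found in the camera images.
- outlet: Air outlet fixed to the desk: an aluminium block 70 x 60 x 26 mm with an upright steel quick coupler on its middle. Origin: centre of the block's underside, z up. The whole is 124 mm tall, its mouth facing straight up.
- coupler (a joint): How far the coupler has sunk in its rubber mount (m, positive = pressed down, about 0 at rest). The mount is a stiff spring of 12 N per mm: 30 N of downward load sinks it 2.5 mm, and more counts as forcing it.
- mouth (a point): Centre of the coupler's open mouth, on its axis, 124 mm above the desk. The mouth is flared: 22.6 mm across at the top, narrowing within 8 mm to a bore of 17.6 mm.
- sleeve (a joint): Travel of the dark knurled sleeve on the coupler (m): 0 = sprung fully up (locked), growing as it is pulled down. The spring pushes it up with 5 N at 0 and about 10 N at 16 mm. Pulled down by 8 to 16 mm (worn: differs each time, cannot be seen) it catches and then stays down by itself; a hard stop comes 1.5 mm after the catch, so the force rises steeply there. With the sleeve up, lock pieces in the bore block the plug, and hold a plug that is in.
- sleeve_rim (a point): On the sleeve's axis, level with the upper face of its bottom rim (74 mm above the desk when the sleeve is up; moves down with it). The sleeve's grip part is a cylinder 36 mm across from this level to 34 mm above it; the rim below is 42 mm across and 6 mm thick, so fingertips that hold the grip part can also push down on the rim. Below the rim there is 12 mm of bare tube of 24 mm and then a nut, 43 to 30 mm above the desk.
- parking_block: Grey plastic block 64 x 64 x 60 mm fixed to the desk, with a vertical 20.5 mm hole in the middle in which the gauge's plug stands. Origin: centre of its underside.
- gauge: Loose pressure gauge, 0.08 to 0.17 kg, 124 mm tall, standing upright: below a steel plug 56 mm long and 16 mm across (a 1 mm chamfer at the tip and a groove of 10 mm diameter from 6 to 24 mm above the tip), then a brass collar 28 mm across, a 20 mm hexagon and the round dial case. Origin: centre of the plug's lower end; z up along the plug, x along the dial's axis, the dial face looking to -x.
- plug_tip (a point): Centre of the lower end of the plug (the gauge's origin). Parked: 4 mm above the desk. Pushed into the coupler it meets a spring valve 34 mm below the mouth (4 to 7 N), trips the sleeve 38 to 48.5 mm below the mouth (cannot be seen, differs each time; it takes about 3 N more), and meets a hard stop 2 to 4 mm after that. When let go, the valve pushes it up against the lock: locked, it rests 38 mm below the mouth.
- gauge_case (a point): Centre of the dial case, 100 mm above the plug tip: a disc 48 mm across and 24 mm thick along the gauge's x; its two flat faces can be gripped from above, closing along the gauge's x.
- oil_dropper: Bystander: amber oil bottle with white nozzle, 25 mm across, 82 mm tall; origin at its foot.
- screw_carton: Bystander: lying carton of screws, 62 x 152 x 32 mm; origin at its underside.
- elec_tape: Bystander: black roll of tape lying flat, 62 mm across, 19 mm tall; origin at its underside.
Not all that is in view belongs to the job. What is shaped like the gauge but blue is not meant.

How it is judged:
By the outcome, as a careful person would: the job done as asked, in the order asked, and still so for the second after the job is handed in, with the robot touching nothing.
It also fails if it takes over 54 s, if anything falls off the work surface, if the arm or the gripper's body presses on something with over 40 N, if the wrist force passes 120 N, or if a joint passes its speed limit or range.

## Working session

There is one attempt and no reset: what is moved stays moved. The work goes in short steps, Python scripts to look and compute and a tool call to move; the robot and the scene stay as the last step left them, time stands still between calls to the robot, and variables do not carry over. Pictures are saved under pics/ and viewed, at most 10 in all, crops included, and the job is handed in when it is done.

Besides the shell and the picture viewer there is one more tool, called after "Request:" as name(argument=value, ...) on one line, values as JSON. apply_moves: Moves the arm, as the interface text tells. Its arguments: {"type":"object","properties":{"dp":{"type":"array"},"twist":{"type":"array"},"fingers":{"type":"array"},"newtons":{"type":"number"}},"required":["dp","twist","fingers"]}

```bash
mkdir -p pics
python3 - <<'E'
from bench import ctrl,get_image,calibration
import cv2,numpy as np
s=ctrl.get_state();print(s['time'],s['position'],s['tool_rot'],s['ft_force'],s['grip_width'])
for n in('side','top','wrist'):
    print(n,calibration(n)); cv2.imwrite(f'pics/{n}0.png',get_image(n)[:,:,::-1])
a=[cv2.imread(f'pics/{n}0.png') for n in('side','top')]
cv2.imwrite('pics/both.png',cv2.resize(np.vstack(a),(448,600)) if 0 else np.hstack([cv2.resize(i,(400,300)) for i in a]))
E
```

```text
0.0 [0.25936849 0.59541007 0.22144021] [-6.40539520e-01 -3.07530663e+00  2.98279091e-03] [-1.17713121  0.19379509 -0.04768428] 1.0034185679321905
side {'fx': 454.370771834078, 'fy': 454.370771834078, 'cx': 263.8940776447795, 'cy': 199.8643936873246, 'eye': array([ 0.3676359 , -0.74823987,  0.97295803]), 'attitude': array([ 0.78334363, -0.07132016, -0.12456952])}
top {'fx': 397.23618044317453, 'fy': 397.23618044317453, 'cx': 251.71739814912087, 'cy': 192.5693992522853, 'eye': array([0.34433694, 0.11264346, 1.02807703]), 'attitude': array([ 0.1232618 , -0.1350012 , -1.55331344])}
wrist {'fx': 297.3186396354542, 'fy': 297.3186396354542, 'cx': 252.78806206768746, 'cy': 188.21629295317123, 'hand_eye': array([[-7.07648877e-04,  9.52339286e-01,  3.05039971e-01,
         8.60235039e-02],
       [ 9.99999567e-01,  8.58154579e-04, -3.59316019e-04,
        -1.68516350e-03],
       [-6.03962209e-04,  3.05039585e-01, -9.52339481e-01,
        -1.61147561e-01],
       [ 0.00000000e+00,  0.00000000e+00,  0.00000000e+00,
         1.00000000e+00]])}
```

View pics/side0.png

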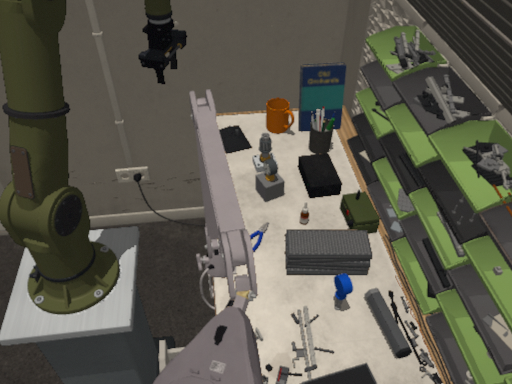

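View pics/top0.png

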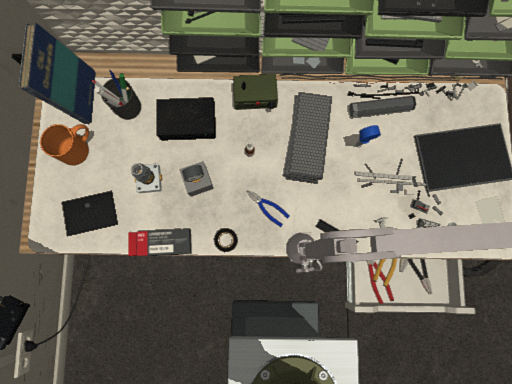

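Side view: coupler at about (265,148), with the gauge in its block at (270,178). Top view: coupler outlet at (147,177), parked gauge at (196,178). The blue look-alike is at (370,132) top and (343,288) side. The grey block at (196,178) fits the parking block, so I'll confirm it with an enlarged crop.

```bash
cat > h.py <<'E'
import numpy as np,cv2
from scipy.spatial.transform import Rotation as R
from bench import ctrl,get_image,calibration
def ray(n,u,v,s=None):
    c=calibration(n); a,b=(u-c['cx'])/c['fx'],(v-c['cy'])/c['fy']
    if n!='wrist':
        return np.array(c['eye']),R.from_rotvec(c['attitude']).apply(np.array([a,-b,-1])/np.sqrt(a*a+b*b+1))
    t=np.hypot(a,b); k=np.sin(t)/t
    H=c['hand_eye']; d=H[:3,:3]@np.array([a*k,-b*k,-np.cos(t)])
    Q=R.from_rotvec(s['tool_rot']); return Q.apply(H[:3,3])+s['position'],Q.apply(d)
def plane(n,u,v,z,s=None):
    e,d=ray(n,u,v,s); return e+d*(z-e[2])/d[2]
def proj(n,P,s=None):
    c=calibration(n)
    if n!='wrist':
        p=R.from_rotvec(c['attitude']).inv().apply(np.array(P)-c['eye']); a,b=p[0]/-p[2],p[1]/p[2]
    else:
        H=c['hand_eye']; p=R.from_rotvec(s['tool_rot']).inv().apply(np.array(P)-s['position'])
        p=H[:3,:3].T@(p-H[:3,3]); t=np.arctan2(np.hypot(p[0],p[1]),-p[2]); k=t/np.hypot(p[0],p[1]); a,b=p[0]*k,-p[1]*k
    return np.array([c['cx']+c['fx']*a,c['cy']+c['fy']*b])
def cross(r1,r2):
    A=np.array([r1[1],-r2[1]]).T; t=np.linalg.lstsq(A,r2[0]-r1[0],rcond=None)[0]
    p,q=r1[0]+t[0]*r1[1],r2[0]+t[1]*r2[1]; return (p+q)/2,np.linalg.norm(p-q)
E
python3 - <<'E'
from h import *
t=cv2.imread('pics/top0.png');s=cv2.imread('pics/side0.png')
a=cv2.resize(t[148:208,120:220],(800,480)); a=cv2.resize(t[150:210,120:220],None,fx=5,fy=5,interpolation=cv2.INTER_CUBIC)
b=cv2.resize(s[125:205,240:290],None,fx=6,fy=6,interpolation=cv2.INTER_CUBIC)
o=np.zeros((480,800,3),np.uint8);o[:300,:500]=a;o[:480,500:]=b;cv2.imwrite('pics/crop1.png',o)
print(plane('top',147,177,.1),plane('top',196,178,.08))
print(R.from_rotvec(ctrl.get_state()['tool_rot']).as_matrix().round(3))
E
```

```text
[0.53264775 0.3562235  0.1       ] [0.53597461 0.24247877 0.08      ]
[[-0.917  0.399 -0.001]
 [ 0.399  0.917 -0.001]
 [-0.    -0.001 -1.   ]]
```

View pics/crop1.png

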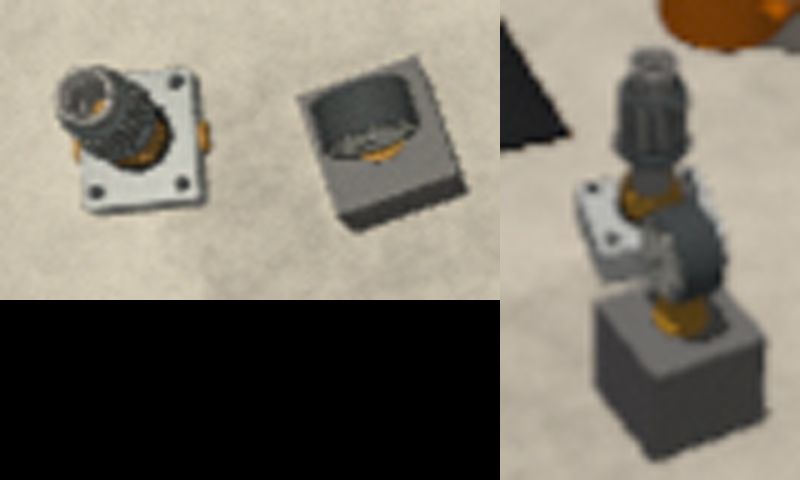

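The crop shows the steel coupler, with its mouth at about (137,169) top and (265,135) side. The gauge has a dark case and brass collar and stands in the grey block. It isn't blue, so it's the one meant. Its dial face looks towards the robot.

I'll move above the two for a closer wrist view, with the fingers closing along world x.

Request:
apply_moves(dp=[[-0.036,-0.015,-0.006],[-0.036,-0.015,-0.006],[-0.036,-0.015,-0.006],[-0.036,-0.015,-0.006],[-0.036,-0.015,-0.006],[-0.036,-0.015,-0.006],[-0.036,-0.015,-0.006],[-0.036,-0.015,-0.006],[-0.036,-0.015,-0.006],[-0.036,-0.015,-0.006]], twist=[[0,0,0],[0,0,0],[0,0,0],[0,0,0],[0,0,0],[0,0,0],[0,0,0],[0,0,0],[0,0,0],[0,0,0]], fingers=[0,0,0,0,0,0,0,0,0,0])

```text
time: 1.15
position: [0.5305, 0.3133, 0.2826]
tool_rot: [-0.641, -3.075, 0.0]
ft_force: [-0.3, 0.6, 0.2]
grip_width: 0.998
grip_force: 0.0
```

Request:
apply_moves(dp=[[0,0,0],[0,0,0],[0,0,0],[0,0,0],[0,0,0],[0,0,0],[0,0,0],[0,0,0],[0,0,0]], twist=[[0,0,0.144],[0,0,0.144],[0,0,0.144],[0,0,0.144],[0,0,0.144],[0,0,0.144],[0,0,0.144],[0,0,0.144],[0,0,0]], fingers=[0,0,0,0,0,0,0,0,0])

```text
time: 2.05
position: [0.5296, 0.3146, 0.2822]
tool_rot: [-2.213, -2.23, 0.001]
ft_force: [-0.5, 0.1, -0.2]
grip_width: 1.001
grip_force: 0.0
```

Run:
```python
from h import *
import pickle
s=ctrl.get_state();pickle.dump(s,open('s1.pkl','wb'))
w=get_image('wrist')[:,:,::-1];cv2.imwrite('pics/w1.png',w)
print(s['time'],s['position'],R.from_rotvec(s['tool_rot']).as_matrix().round(3),s['ft_force'])
cv2.imwrite('pics/w1b.png',cv2.resize(w,(800,600),interpolation=cv2.INTER_CUBIC))
```

```text
2.05 [0.52956913 0.31459171 0.2821971 ] [[-0.008  1.    -0.   ]
 [ 1.     0.008 -0.   ]
 [-0.    -0.    -1.   ]] [-0.51582428  0.05869238 -0.17115452]
```

View pics/w1b.png

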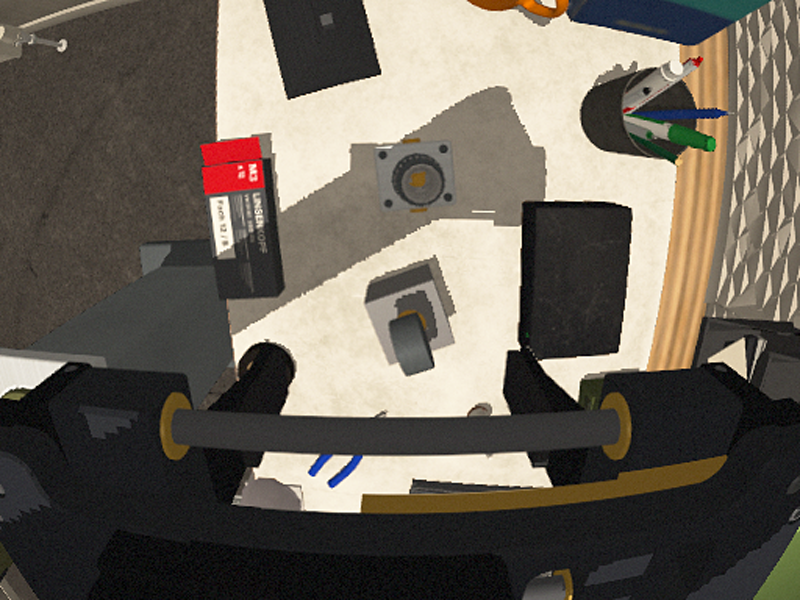

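The wrist view shows the coupler mouth at about (420,181) and the gauge case at about (410,345), in the 800x600 copy. Next I'll enlarge this area to measure it.

Run:
```python
from h import *
w=cv2.imread('pics/w1.png')
print(w.shape)
a=cv2.resize(w[85:145,232:302],None,fx=5.6,fy=5.6,interpolation=cv2.INTER_CUBIC) # 392x336
b=cv2.resize(w[160:245,228:298],None,fx=5.6,fy=5.6,interpolation=cv2.INTER_CUBIC)
o=np.zeros((480,800,3),np.uint8);o[:336,:392]=a;o[:476,400:792]=b
cv2.imwrite('pics/crop2.png',o)
```

```text
(384, 512, 3)
```

View pics/crop2.png

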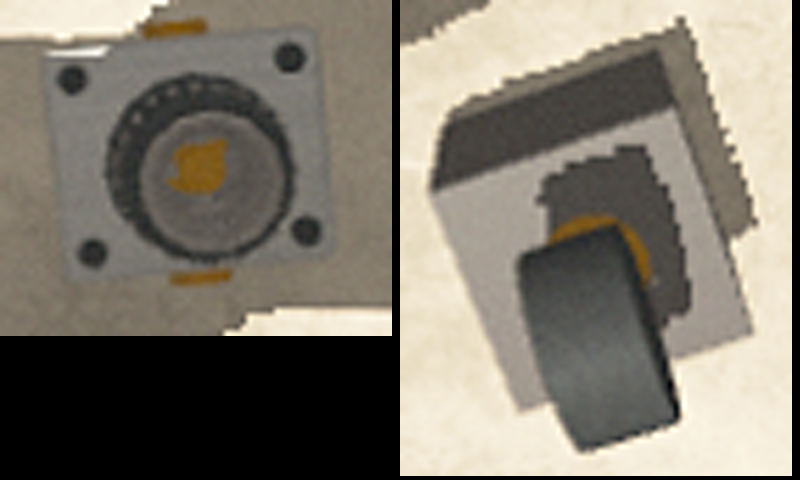

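Run:
```python
from h import *
import pickle
s=pickle.load(open('s1.pkl','rb'))
f=lambda x,y,ox,oy,k=5.6:(ox+(x+.5)/k-.5,oy+(y+.5)/k-.5)
A=lambda x,y,z:plane('wrist',*f(x,y,232,85),z,s)
B=lambda x,y,z:plane('wrist',*f(x-400,y,228,160),z,s)
print('mouth',A(212,182,.124))
h=[A(x,y,.026) for x,y in((72,80),(290,57),(306,231),(92,253))];print('block',np.mean(h,0))
k=[B(x,y,.06) for x,y in((432,190),(673,105),(753,330),(520,410))];print('park',np.mean(k,0),[np.linalg.norm(k[i]-k[i-1]).round(4) for i in range(4)])
d=k[1]-k[0]+k[2]-k[3];print('park yaw',np.degrees(np.arctan2(d[1],d[0])))
g=[B(x,y,.104) for x,y in((583,450),(680,418),(520,255),(620,228))];
for i in(0,2):
  d=g[i+1]-g[i];print('gauge yaw',np.degrees(np.arctan2(d[1],d[0])),np.linalg.norm(d[:2]))
print('case mid far edge z.104',(g[0]+g[1])/2,(g[2]+g[3])/2)
rs=ray('side',*f(652-500,62,240,125,6));rt=ray('top',*f(87,95,120,150,5))
print('mouth side/top',cross(rs,rt))
print(plane('side',*f(152,62,240,125,6),.124),plane('top',*f(87,95,120,150,5),.124))
t=[plane('top',*f(x,y,120,150,5),.06) for x,y in((297,97),(418,57),(465,187),(345,222))]
print('gauge collar top view', plane('top',*f(365,115,120,150,5),.104))
```

```text
mouth [0.54467434 0.37576785 0.124     ]
block [0.54461494 0.37561037 0.026     ]
park [0.54100354 0.24906537 0.06      ] [np.float64(0.0632), np.float64(0.0621), np.float64(0.0628), np.float64(0.0629)]
park yaw 20.885074668059215
gauge yaw 20.629332507041607 0.02346433389303431
gauge yaw 16.49648377302402 0.02262126701447755
case mid far edge z.104 [0.54854371 0.2240014  0.104     ] [0.53386883 0.27098263 0.104     ]
mouth side/top (array([0.54520545, 0.37443244, 0.12263121]), np.float64(0.004781353826813437))
[0.5424837  0.37187815 0.124     ] [0.54734789 0.37423333 0.124     ]
gauge collar top view [0.54408038 0.24772635 0.104     ]
```

Request:
apply_moves(dp=[[0.0305,0.007,0],[0.0305,0.007,0.01],[0,0,0.02],[0,0,0.03],[0,0,0.03],[0,0,0.03],[0,0,0],[0,0,0]], twist=[[0,0,0],[0,0,0],[0,0,-0.11],[0,0,-0.11],[0,0,-0.11],[0,0,0],[0,0,0],[0,0,0]], fingers=[0,0,0,0,0,0,0,0])

```text
time: 2.9
position: [0.5432, 0.3757, 0.1627]
tool_rot: [-1.814, -2.565, 0.001]
ft_force: [0.6, -0.2, 0.6]
grip_width: 0.998
grip_force: 0.0
```

Run:
```python
from h import *
s=ctrl.get_state();w=get_image('wrist')[:,:,::-1]
M=R.from_rotvec(s['tool_rot']).as_matrix();print(s['position'],M.round(3),s['ft_force'])
print('need in tool',M.T@(np.array([.5446,.3757,.124])-s['position']))
print(proj('wrist',[.5446,.3757,.124],s))
c=w[90:290,150:410].copy();cv2.imwrite('pics/w2.png',cv2.resize(c,(780,600),interpolation=cv2.INTER_CUBIC))
```

```text
[0.5432019  0.37569458 0.1627374 ] [[-0.333  0.943 -0.001]
 [ 0.943  0.333 -0.   ]
 [-0.    -0.001 -1.   ]] [ 0.56429494 -0.23685392  0.62905045]
need in tool [-0.00045334  0.00134494  0.03873663]
[257.77588781 215.38003482]
```

View pics/w2.png

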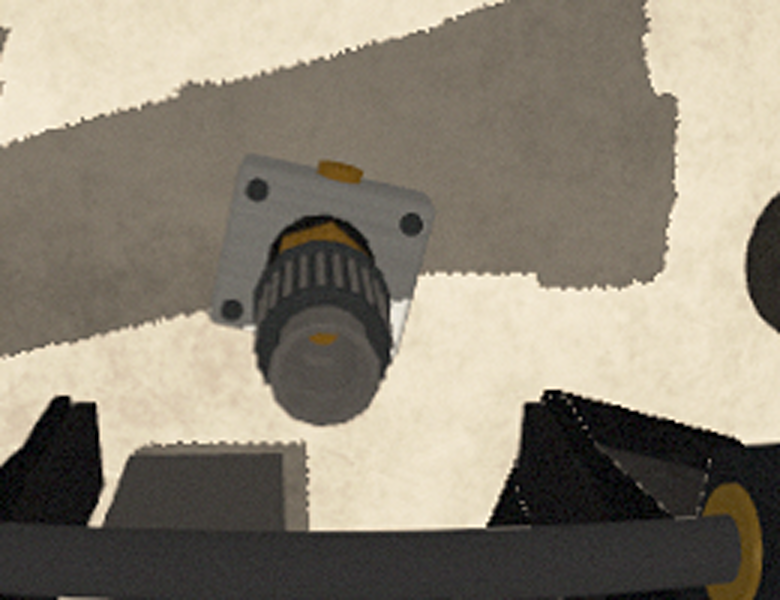

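The mouth is at crop (326,367), which is (258,212) in the full image. That's within about 3 px of the prediction, and centred between the fingers to within 0.5 mm. Now I'll descend around the sleeve and close gently.

Request:
apply_moves(dp=[[0,0.001,0.02],[0,0.0005,0.025],[0,0,0.025],[0,0,0.015],[0,0,0],[0,0,0],[0,0,0],[0,0,0],[0,0,0],[0,0,0]], twist=[[0,0,0],[0,0,0],[0,0,0],[0,0,0],[0,0,0],[0,0,0],[0,0,0],[0,0,0],[0,0,0],[0,0,0]], fingers=[0,0,0,0,0.3,0.4,0.7,0.8,1,1], newtons=12)

```text
time: 3.95
position: [0.5449, 0.3765, 0.0781]
tool_rot: [1.816, 2.563, 0.001]
ft_force: [-0.2, 0.8, -0.5]
grip_width: 0.539
grip_force: 0.0
```

Request:
apply_moves(dp=[[0,0,0],[0,0,0],[0,0,0],[0,0,0]], twist=[[0,0,0],[0,0,0],[0,0,0],[0,0,0]], fingers=[1,1,1,1])

```text
time: 4.35
position: [0.5461, 0.3768, 0.0781]
tool_rot: [1.815, 2.562, 0.005]
ft_force: [6.5, 1.6, -1.5]
grip_width: 0.409
grip_force: 12.0
```

Request:
apply_moves(dp=[[0,0.0012,0],[0,0,0.002],[0,0,0.002],[0,0,0.001],[0,0,0]], twist=[[0,0,0],[0,0,0],[0,0,0],[0,0,0],[0,0,0]], fingers=[1,1,1,1,1], newtons=15)

```text
time: 4.85
position: [0.5463, 0.3769, 0.0739]
tool_rot: [1.816, 2.563, 0.002]
ft_force: [1.0, 1.4, 5.0]
grip_width: 0.415
grip_force: 15.0
```

Request:
apply_moves(dp=[[0,0,0.001],[0,0,0.001],[0,0,0.001],[0,0,0.001],[0,0,0]], twist=[[0,0,0],[0,0,0],[0,0,0],[0,0,0],[0,0,0]], fingers=[1,1,1,1,1])

```text
time: 5.35
position: [0.5463, 0.3769, 0.07]
tool_rot: [1.816, 2.563, 0.002]
ft_force: [1.9, -0.1, 6.7]
grip_width: 0.407
grip_force: 15.0
```

Request:
apply_moves(dp=[[0,0,0.001],[0,0,0.001],[0,0,0]], twist=[[0,0,0],[0,0,0],[0,0,0]], fingers=[1,1,1])

```text
time: 5.65
position: [0.5463, 0.377, 0.0684]
tool_rot: [1.816, 2.563, 0.002]
ft_force: [0.4, -0.3, 8.2]
grip_width: 0.41
grip_force: 15.0
```

Request:
apply_moves(dp=[[0,0,0.001],[0,0,0]], twist=[[0,0,0],[0,0,0]], fingers=[1,1])

```text
time: 5.85
position: [0.5463, 0.3769, 0.0675]
tool_rot: [1.816, 2.563, 0.002]
ft_force: [0.1, -0.8, 7.8]
grip_width: 0.41
grip_force: 15.0
```

Request:
apply_moves(dp=[[0,0,0.001],[0,0,0]], twist=[[0,0,0],[0,0,0]], fingers=[1,1])

```text
time: 6.05
position: [0.5463, 0.377, 0.0666]
tool_rot: [1.816, 2.563, 0.002]
ft_force: [0.7, -1.1, 8.3]
grip_width: 0.412
grip_force: 15.0
```

Request:
apply_moves(dp=[[0,0,0.001],[0,0,0]], twist=[[0,0,0],[0,0,0]], fingers=[1,1])

```text
time: 6.25
position: [0.5463, 0.3769, 0.0657]
tool_rot: [1.816, 2.563, 0.002]
ft_force: [0.0, -0.5, 8.8]
grip_width: 0.41
grip_force: 15.0
```

Request:
apply_moves(dp=[[0,0,0.001],[0,0,0]], twist=[[0,0,0],[0,0,0]], fingers=[1,1])

```text
time: 6.45
position: [0.5463, 0.377, 0.0647]
tool_rot: [1.816, 2.563, 0.002]
ft_force: [-1.0, 0.8, 8.8]
grip_width: 0.41
grip_force: 15.0
```

Request:
apply_moves(dp=[[0,0,0.001],[0,0,0]], twist=[[0,0,0],[0,0,0]], fingers=[1,1])

```text
time: 6.65
position: [0.5464, 0.377, 0.0638]
tool_rot: [1.816, 2.563, 0.003]
ft_force: [0.5, -0.9, 10.2]
grip_width: 0.41
grip_force: 15.0
```

Request:
apply_moves(dp=[[0,0,0.001],[0,0,0]], twist=[[0,0,0],[0,0,0]], fingers=[1,1])

```text
time: 6.85
position: [0.5465, 0.377, 0.0629]
tool_rot: [1.816, 2.563, 0.003]
ft_force: [-0.7, -1.0, 10.4]
grip_width: 0.407
grip_force: 15.0
```

Request:
apply_moves(dp=[[0,0,0.001],[0,0,0]], twist=[[0,0,0],[0,0,0]], fingers=[1,1])

```text
time: 7.05
position: [0.5466, 0.377, 0.0619]
tool_rot: [1.816, 2.563, 0.003]
ft_force: [0.7, 0.2, 7.8]
grip_width: 0.409
grip_force: 15.0
```

Request:
apply_moves(dp=[[0,0,0.0005],[0,0,0]], twist=[[0,0,0],[0,0,0]], fingers=[1,1])

```text
time: 7.25
position: [0.5465, 0.377, 0.0614]
tool_rot: [1.816, 2.563, 0.003]
ft_force: [0.5, -0.1, 10.8]
grip_width: 0.408
grip_force: 15.0
```

Request:
apply_moves(dp=[[0,0,0.0005],[0,0,0]], twist=[[0,0,0],[0,0,0]], fingers=[1,1])

```text
time: 7.45
position: [0.5466, 0.377, 0.0609]
tool_rot: [1.816, 2.563, 0.003]
ft_force: [-0.7, 0.1, 9.9]
grip_width: 0.41
grip_force: 15.0
```

Request:
apply_moves(dp=[[0,0,0.0005],[0,0,0]], twist=[[0,0,0],[0,0,0]], fingers=[1,1])

```text
time: 7.65
position: [0.5466, 0.377, 0.0604]
tool_rot: [1.816, 2.563, 0.003]
ft_force: [0.5, -0.5, 10.0]
grip_width: 0.409
grip_force: 15.0
```

Request:
apply_moves(dp=[[0,0,0.0005],[0,0,0.0005],[0,0,0]], twist=[[0,0,0],[0,0,0],[0,0,0]], fingers=[1,1,1])

```text
time: 7.95
position: [0.5466, 0.3771, 0.06]
tool_rot: [1.816, 2.563, 0.003]
ft_force: [-1.2, -1.4, 13.5]
grip_width: 0.411
grip_force: 15.0
```

Request:
apply_moves(dp=[[0,0,0.0005],[0,0,0.0005],[0,0,0]], twist=[[0,0,0],[0,0,0],[0,0,0]], fingers=[1,1,1])

```text
time: 8.25
position: [0.5468, 0.3771, 0.0596]
tool_rot: [1.816, 2.563, 0.004]
ft_force: [-2.0, -1.5, 15.0]
grip_width: 0.406
grip_force: 15.0
```

Request:
apply_moves(dp=[[0,0,0.0005],[0,0,0.0005],[0,0,0]], twist=[[0,0,0],[0,0,0],[0,0,0]], fingers=[1,1,1])

```text
time: 8.55
position: [0.5468, 0.3771, 0.0593]
tool_rot: [1.816, 2.563, 0.004]
ft_force: [-2.8, -2.2, 17.7]
grip_width: 0.409
grip_force: 15.0
```

Request:
apply_moves(dp=[[0,0,-0.001],[0,0,-0.001],[0,0,-0.001],[0,0,-0.001],[0,0,-0.0005],[0,0,0]], twist=[[0,0,0],[0,0,0],[0,0,0],[0,0,0],[0,0,0],[0,0,0]], fingers=[1,1,1,1,1,1])

```text
time: 9.15
position: [0.5467, 0.3771, 0.0618]
tool_rot: [1.816, 2.563, 0.004]
ft_force: [0.5, 0.1, 7.6]
grip_width: 0.407
grip_force: 15.0
```

Request:
apply_moves(dp=[[0,0,-0.001],[0,0,0]], twist=[[0,0,0],[0,0,0]], fingers=[1,1])

```text
time: 9.35
position: [0.5467, 0.377, 0.0621]
tool_rot: [1.816, 2.563, 0.003]
ft_force: [1.6, 0.4, 6.0]
grip_width: 0.413
grip_force: 15.0
```

Request:
apply_moves(dp=[[0,0,-0.001],[0,0,0]], twist=[[0,0,0],[0,0,0]], fingers=[1,1])

```text
time: 9.55
position: [0.5466, 0.377, 0.0624]
tool_rot: [1.816, 2.563, 0.003]
ft_force: [2.6, 1.3, 3.5]
grip_width: 0.408
grip_force: 15.0
```

The force falls away while the sleeve stays put, so it has caught. I'll release it, rise, and check.

Request:
apply_moves(dp=[[0,0,-0.0005],[0,0,0],[0,0,0],[0,0,0],[0,0,0],[0,0,0],[0,0,0],[0,0,-0.02],[0,0,-0.04],[0,0,-0.04]], twist=[[0,0,0],[0,0,0],[0,0,0],[0,0,0],[0,0,0],[0,0,0],[0,0,0],[0,0,0],[0,0,0],[0,0,0]], fingers=[0.4,0,0,0,0,0,0,0,0,0])

```text
time: 10.55
position: [0.5452, 0.3762, 0.1623]
tool_rot: [-1.816, -2.563, 0.003]
ft_force: [0.6, -0.0, 0.5]
grip_width: 0.999
grip_force: 0.0
```

Run:
```python
from h import *
s=ctrl.get_state();w=get_image('wrist')[:,:,::-1]
M=R.from_rotvec(s['tool_rot']).as_matrix();print(s['position'],M.round(3),s['ft_force'],s['grip_width'])
print(proj('wrist',[.5467,.377,.124],s))
c=w[90:290,150:410].copy();t=get_image('top')[155:205,125:215,::-1]
o=np.zeros((600,800,3),np.uint8);o[:400,:520]=cv2.resize(c,(520,400),interpolation=cv2.INTER_CUBIC);o[400:600,:360]=cv2.resize(t,(360,200),interpolation=cv2.INTER_CUBIC)
cv2.imwrite('pics/w3.png',o)
```

```text
[0.54516248 0.37620949 0.16234174] [[-0.332  0.943 -0.002]
 [ 0.943  0.332 -0.001]
 [-0.001 -0.002 -1.   ]] [ 0.60600873 -0.03835188  0.54615188] 0.9989417004572174
[258.41421738 214.66652444]
```

View pics/w3.png

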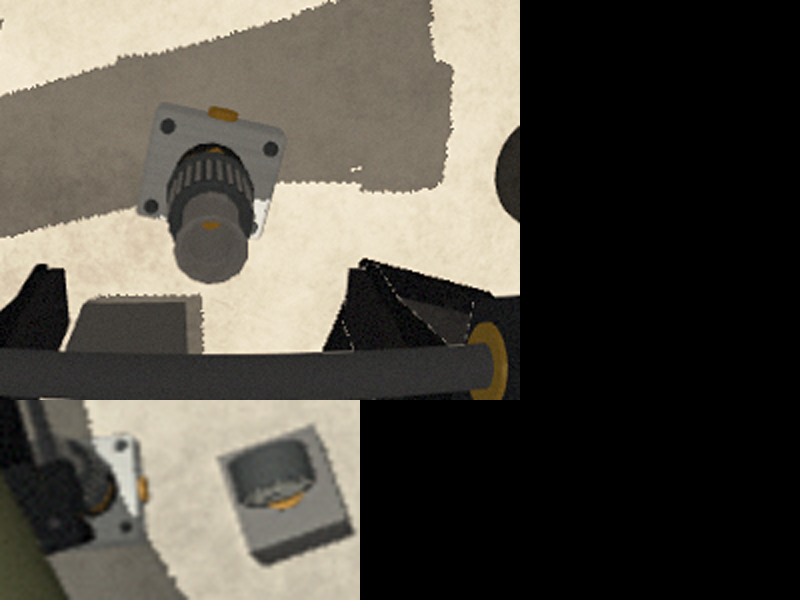

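The picture shows the sleeve staying down, with bare tube now visible below the mouth (crop 211,247) and the collar lower. Now for the gauge. I'll apply the sideways correction of about 2 mm that the sleeve grip revealed.

Request:
apply_moves(dp=[[-0.03,-0.011,0],[-0.03,-0.011,0],[-0.03,-0.011,0],[-0.03,-0.011,0],[0,0,0],[0,0,0]], twist=[[0,0,0],[0,0,0],[0,0,0],[0,0,0],[0,0,0],[0,0,0]], fingers=[0,0,0,0,0,0])

```text
time: 11.25
position: [0.5443, 0.2483, 0.1622]
tool_rot: [-1.818, -2.562, -0.001]
ft_force: [-0.0, 0.9, 0.5]
grip_width: 1.001
grip_force: 0.0
```

Request:
apply_moves(dp=[[0,0,0.02],[0,0,0.02],[0,0,0.02],[0,0,0.017],[0,0,0],[0,0,0],[0,0,0],[0,0,0],[0,0,0],[0,0,0]], twist=[[0,0,0],[0,0,0],[0,0,0],[0,0,0],[0,0,0],[0,0,0],[0,0,0],[0,0,0],[0,0,0],[0,0,0]], fingers=[0,0,0,0,0.6,0.6,0.6,0.6,0.6,0.6])

```text
time: 12.25
position: [0.5444, 0.249, 0.0857]
tool_rot: [1.816, 2.563, 0.002]
ft_force: [0.2, -0.1, 0.4]
grip_width: 0.54
grip_force: 0.0
```

Request:
apply_moves(dp=[[0,0,0],[0,0,0],[0,0,0],[0,0,0],[0,0,0]], twist=[[0,0,0],[0,0,0],[0,0,0],[0,0,0],[0,0,0]], fingers=[0.8,0.9,1,1,1], newtons=10)

```text
time: 12.75
position: [0.544, 0.2488, 0.0851]
tool_rot: [-1.816, -2.563, 0.0]
ft_force: [-1.0, 0.3, 0.1]
grip_width: 0.274
grip_force: 10.0
```

Request:
apply_moves(dp=[[0,0,0],[0,0,0],[0,0,-0.01],[0,0,-0.02],[0,0,-0.025],[0,0,-0.025],[0,0,-0.025],[0,0,-0.025],[0,0,-0.015],[0,0,0]], twist=[[0,0,0],[0,0,0],[0,0,0],[0,0,0],[0,0,0],[0,0,0],[0,0,0],[0,0,0],[0,0,0],[0,0,0]], fingers=[1,1,1,1,1,1,1,1,1,1], newtons=40)

```text
time: 13.75
position: [0.5454, 0.2494, 0.2329]
tool_rot: [1.815, 2.562, 0.007]
ft_force: [-0.1, -0.4, -1.7]
grip_width: 0.276
grip_force: 40.0
```

Run:
```python
from h import *
import pickle
s=ctrl.get_state();pickle.dump(s,open('s4.pkl','wb'));w=get_image('wrist')[:,:,::-1];sd=get_image('side')[:,:,::-1]
cv2.imwrite('pics/w4full.png',w);cv2.imwrite('pics/side4.png',sd)
M=R.from_rotvec(s['tool_rot']).as_matrix();print(s['position'],M.round(3),s['ft_force'],s['grip_width'])
tip=s['position']+M@[0,0,.081];print(tip,proj('side',tip),proj('wrist',tip,s))
c=w[60:260,150:350];d=sd[95:195,230:310]
o=np.zeros((600,800,3),np.uint8);o[:400,:400]=cv2.resize(c,(400,400),interpolation=cv2.INTER_CUBIC);o[:500,400:800]=cv2.resize(d,(400,500),interpolation=cv2.INTER_CUBIC)
cv2.imwrite('pics/c4.png',o)
```

```text
[0.54542879 0.24941226 0.23286591] [[-0.331  0.943  0.004]
 [ 0.943  0.331  0.003]
 [ 0.001  0.005 -1.   ]] [-0.08306321 -0.37569231 -1.65511213] 0.2758317070536916
[0.54578062 0.24961735 0.15186693] [272.23824611 152.71670229] [255.44118574 195.75429018]
```

View pics/c4.png

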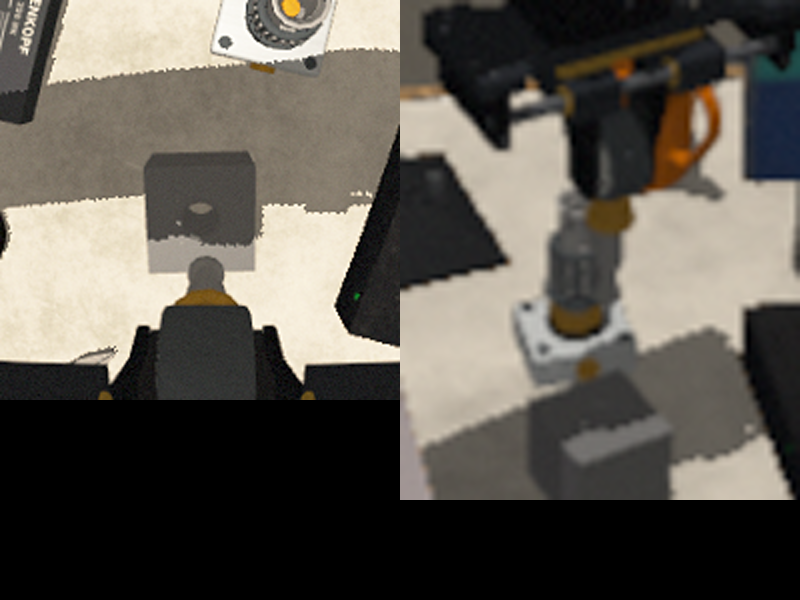

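The gauge is held straight. Its plug tip is at wrist crop (207,273), which is (253.5,196) in the full image and matches the nominal tip. The side crop shows it hanging clear of everything. Next I'll carry it over the mouth.

Request:
apply_moves(dp=[[0.015,0.0055,0],[0.03,0.0105,0],[0.03,0.0105,0],[0.03,0.0105,0],[0.016,0.006,0],[0,0,0.01],[0,0,0],[0,0,0]], twist=[[0,0,0],[0,0,0],[0,0,0],[0,0,0],[0,0,0],[0,0,0],[0,0,0],[0,0,0]], fingers=[1,1,1,1,1,1,1,1])

```text
time: 14.65
position: [0.545, 0.3748, 0.2191]
tool_rot: [1.819, 2.561, -0.004]
ft_force: [-0.6, -0.1, -1.9]
grip_width: 0.271
grip_force: 40.0
```

Run:
```python
from h import *
s=ctrl.get_state();w=get_image('wrist')[:,:,::-1];sd=get_image('side')[:,:,::-1]
M=R.from_rotvec(s['tool_rot']).as_matrix();print(s['position'],M[:,2].round(4),s['ft_force'],s['grip_width'])
tip=s['position']+M@[0,0,.081];print(tip,proj('side',tip),proj('wrist',tip,s))
for m in([.5458,.3776,.124],): print('m',proj('wrist',m,s),proj('side',m),M.T@(np.array(m)-s['position']))
c=w[140:240,205:305];d=sd[95:175,230:310]
o=np.zeros((400,800,3),np.uint8);o[:400,:400]=cv2.resize(c,(400,400),interpolation=cv2.INTER_CUBIC);o[:400,400:800]=cv2.resize(d,(400,400),interpolation=cv2.INTER_CUBIC)
cv2.imwrite('pics/c5.png',o)
```

```text
[0.54499167 0.37477113 0.21914586] [-9.0e-04 -2.3e-03 -1.0e+00] [-0.64346786 -0.09347539 -1.87971147] 0.2709531572917299
[0.54491806 0.37458532 0.13814611] [265.66782388 130.60395809] [255.44230405 195.747135  ]
m [257.35698056 187.91101146] [265.71875637 133.72968472] [0.00258293 0.00184771 0.09513835]
```

View pics/c5.png

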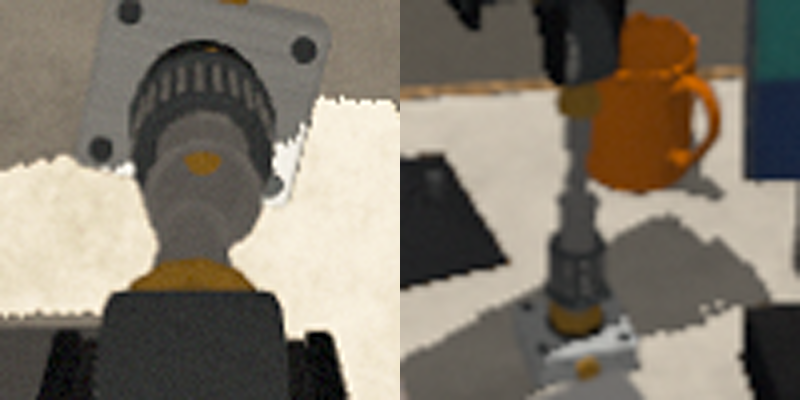

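The wrist crop shows the mouth disc centred near (205,198). The plug is at column 195 and its tip edge near row 203, so a few mm of correction is needed. I'll read the edges numerically.

Run:
```python
from h import *
s=ctrl.get_state();w=np.mean([get_image('wrist').astype(float) for _ in range(2)],0)
g=w.mean(2)
for c in(249,251,253,255,257,259):print(c,g[172:212,c].astype(int).tolist())
print('rows')
for r in(178,182,186,190,194,197,200,203):print(r,g[r,236:276].astype(int).tolist())
w4=cv2.imread('pics/w4full.png').mean(2)
for c in(252,254,256):print('w4',c,w4[180:206,c].astype(int).tolist())
```

```text
249 [83, 82, 80, 83, 90, 95, 90, 88, 81, 85, 83, 79, 84, 83, 80, 82, 83, 84, 91, 92, 91, 89, 87, 83, 84, 83, 84, 84, 84, 83, 86, 84, 83, 73, 75, 83, 78, 79, 79, 76]
251 [86, 84, 83, 88, 100, 94, 87, 79, 78, 77, 83, 85, 86, 85, 83, 85, 83, 88, 92, 95, 88, 87, 82, 86, 86, 84, 86, 85, 83, 82, 84, 85, 82, 72, 73, 79, 75, 77, 79, 69]
253 [85, 85, 85, 96, 95, 92, 80, 84, 80, 78, 79, 82, 84, 85, 86, 83, 85, 86, 88, 89, 90, 88, 85, 84, 86, 85, 87, 84, 83, 84, 87, 85, 76, 74, 77, 79, 80, 78, 68, 70]
255 [86, 87, 86, 93, 98, 94, 82, 77, 84, 81, 80, 81, 86, 84, 86, 85, 82, 85, 88, 90, 90, 88, 84, 85, 83, 87, 84, 86, 82, 84, 84, 84, 77, 71, 78, 78, 78, 78, 76, 68]
257 [83, 84, 85, 90, 96, 91, 84, 78, 73, 78, 81, 84, 88, 84, 87, 86, 83, 84, 84, 93, 89, 92, 89, 85, 84, 86, 83, 82, 83, 83, 83, 84, 83, 71, 82, 80, 80, 79, 77, 76]
259 [85, 83, 84, 85, 97, 89, 87, 82, 85, 85, 83, 83, 85, 86, 83, 81, 84, 82, 84, 83, 89, 93, 92, 93, 89, 93, 91, 87, 86, 80, 82, 82, 82, 81, 70, 75, 83, 80, 78, 76]
rows
178 [110, 71, 50, 50, 50, 50, 43, 69, 81, 94, 96, 96, 94, 90, 87, 87, 84, 80, 82, 82, 86, 84, 85, 87, 90
[... 974 characters left out ...]
 219, 221, 225, 151, 88, 85, 85, 85, 84, 88, 83, 83, 83, 84, 82, 85, 83, 84, 86, 91, 90, 85, 110, 168, 217, 229, 231, 229, 229, 231, 226, 230, 231, 232, 236]
203 [224, 222, 221, 221, 223, 223, 223, 194, 113, 78, 82, 84, 85, 84, 87, 85, 84, 85, 85, 84, 80, 84, 85, 82, 83, 72, 205, 229, 222, 224, 225, 227, 231, 232, 233, 233, 233, 232, 233, 235]
w4 252 [72, 94, 150, 159, 156, 157, 160, 148, 93, 85, 90, 91, 92, 82, 84, 84, 85, 87, 85, 83, 86, 85, 88, 89, 80, 70]
w4 254 [76, 81, 124, 164, 158, 159, 155, 146, 95, 81, 91, 88, 88, 86, 84, 84, 88, 82, 80, 82, 84, 88, 85, 85, 83, 71]
w4 256 [71, 68, 104, 162, 159, 157, 154, 159, 144, 75, 84, 90, 87, 90, 84, 85, 86, 87, 84, 82, 85, 81, 84, 81, 74, 76]
```

Request:
apply_moves(dp=[[0.0026,0.0017,0],[0,0,0.005],[0,0,0],[0,0,0]], twist=[[0,0,0],[0,0,0],[0,0,0],[0,0,0]], fingers=[1,1,1,1])

```text
time: 15.25
position: [0.5451, 0.3802, 0.2147]
tool_rot: [-1.816, -2.563, 0.001]
ft_force: [0.3, -0.1, -0.3]
grip_width: 0.273
grip_force: 40.0
```

Run:
```python
from h import *
get_image('wrist')
s=ctrl.get_state();g=get_image('wrist').astype(float).mean(2);s2=ctrl.get_state()
M=R.from_rotvec(s['tool_rot']).as_matrix();print(s['position'],s2['position'],M[:,2].round(4))
print('m',proj('wrist',[.5458,.3776,.124],s),proj('wrist',s['position']+M@[0,0,.081],s),M.T@(np.array([.5458,.3776,.124])-s['position']))
for c in(249,251,253,255,257):print(c,g[172:200,c].astype(int).tolist())
for r in(178,182,186,188,190,194,197,200,203):print(r,g[r,236:276].astype(int).tolist())
```

```text
[0.54516096 0.38024787 0.21489896] [0.54528041 0.38026324 0.21504616] [-2.e-04 -2.e-04 -1.e+00]
m [255.06276744 194.96723279] [255.44192607 195.75348298] [-0.00269982 -0.00025008  0.09089933]
249 [50, 49, 62, 82, 83, 83, 85, 86, 84, 82, 94, 93, 89, 85, 76, 83, 82, 87, 92, 92, 94, 90, 85, 87, 84, 84, 85, 85]
251 [53, 55, 70, 85, 85, 83, 82, 86, 86, 89, 98, 96, 90, 80, 77, 77, 82, 87, 92, 93, 95, 87, 82, 86, 82, 80, 87, 82]
253 [51, 60, 94, 94, 88, 86, 86, 86, 82, 92, 101, 94, 91, 80, 81, 85, 85, 84, 90, 90, 88, 86, 83, 91, 86, 85, 87, 83]
255 [51, 56, 88, 93, 86, 84, 87, 85, 89, 86, 98, 94, 86, 73, 76, 79, 86, 82, 86, 91, 88, 91, 83, 82, 88, 85, 85, 81]
257 [47, 47, 70, 95, 89, 84, 88, 88, 84, 86, 93, 90, 85, 84, 82, 81, 80, 85, 86, 87, 89, 93, 89, 86, 78, 83, 83, 86]
178 [78, 69, 49, 50, 52, 47, 49, 50, 71, 84, 80, 83, 82, 85, 84, 82, 84, 86, 86, 87, 87, 88, 88, 85, 85, 85, 78, 53, 51, 50, 47, 52, 50, 58, 75, 86, 238, 249, 188, 231]
182 [71, 50, 50, 48, 48, 44, 75, 84, 78, 81, 82, 84, 87, 94, 93, 98, 97, 101, 99, 98, 90, 93, 92, 91, 89, 83, 87, 85, 87, 58, 51, 50, 54, 42, 41, 150, 23
[... 537 characters left out ...]
, 193, 113, 87, 92, 92, 80, 84, 87, 88, 92, 89, 90, 85, 82, 82, 86, 83, 85, 83, 88, 89, 93, 93, 94, 85, 64, 77, 90, 82, 91, 88, 132, 156, 145, 153, 184, 234, 224, 184]
197 [225, 228, 152, 88, 94, 89, 88, 89, 92, 89, 93, 84, 86, 84, 81, 80, 87, 85, 86, 85, 86, 83, 84, 91, 89, 97, 86, 84, 86, 87, 90, 81, 153, 228, 237, 231, 216, 215, 210, 228]
200 [230, 230, 217, 140, 88, 93, 89, 94, 89, 91, 86, 84, 86, 86, 87, 85, 84, 82, 85, 83, 83, 83, 81, 89, 90, 92, 89, 88, 86, 90, 90, 87, 199, 234, 233, 229, 234, 233, 234, 233]
203 [224, 226, 227, 205, 142, 97, 88, 84, 84, 85, 86, 86, 83, 80, 86, 87, 84, 84, 86, 86, 83, 80, 84, 81, 85, 83, 86, 93, 92, 85, 175, 223, 228, 228, 228, 229, 232, 231, 235, 234]
```

Request:
apply_moves(dp=[[-0.0025,0,0],[0,0,0.003],[0,0,0],[0,0,0]], twist=[[0,0,0],[0,0,0],[0,0,0],[0,0,0]], fingers=[1,1,1,1])

```text
time: 15.75
position: [0.546, 0.3779, 0.2119]
tool_rot: [-1.816, -2.563, 0.0]
ft_force: [0.1, -0.7, -2.0]
grip_width: 0.269
grip_force: 40.0
```

Request:
apply_moves(dp=[[0,0,0.004],[0,0,0.003],[0,0,0.002],[0,0,0.002],[0,0,0.001],[0,0,0]], twist=[[0,0,0],[0,0,0],[0,0,0],[0,0,0],[0,0,0],[0,0,0]], fingers=[1,1,1,1,1,1])

```text
time: 16.35
position: [0.546, 0.3779, 0.1999]
tool_rot: [-1.816, -2.563, 0.0]
ft_force: [0.8, 1.0, -0.4]
grip_width: 0.277
grip_force: 40.0
```

Request:
apply_moves(dp=[[0,0,0.001],[0,0,0.001],[0,0,0.001],[0,0,0]], twist=[[0,0,0],[0,0,0],[0,0,0],[0,0,0]], fingers=[1,1,1,1])

```text
time: 16.75
position: [0.5461, 0.3779, 0.197]
tool_rot: [1.816, 2.563, 0.0]
ft_force: [0.5, -0.1, -0.9]
grip_width: 0.273
grip_force: 40.0
```

Request:
apply_moves(dp=[[0,0,0.001],[0,0,0.001],[0,0,0.001],[0,0,0]], twist=[[0,0,0],[0,0,0],[0,0,0],[0,0,0]], fingers=[1,1,1,1])

```text
time: 17.15
position: [0.5462, 0.3778, 0.1939]
tool_rot: [1.816, 2.563, -0.0]
ft_force: [0.3, -0.4, -1.6]
grip_width: 0.274
grip_force: 40.0
```

The plug is 11 mm inside the mouth with no contact force.

Request:
apply_moves(dp=[[0,0,0.002],[0,0,0.002],[0,0,0.002],[0,0,0.002],[0,0,0]], twist=[[0,0,0],[0,0,0],[0,0,0],[0,0,0],[0,0,0]], fingers=[1,1,1,1,1])

```text
time: 17.65
position: [0.5461, 0.3777, 0.1856]
tool_rot: [1.816, 2.563, -0.0]
ft_force: [0.3, -0.2, -1.8]
grip_width: 0.27
grip_force: 40.0
```

Request:
apply_moves(dp=[[0,0,0.002],[0,0,0.002],[0,0,0.002],[0,0,0.002],[0,0,0]], twist=[[0,0,0],[0,0,0],[0,0,0],[0,0,0],[0,0,0]], fingers=[1,1,1,1,1])

```text
time: 18.15
position: [0.5461, 0.3778, 0.1777]
tool_rot: [1.816, 2.563, -0.0]
ft_force: [0.8, -0.1, -1.6]
grip_width: 0.274
grip_force: 40.0
```

Request:
apply_moves(dp=[[0,0,0.002],[0,0,0.002],[0,0,0.001],[0,0,0]], twist=[[0,0,0],[0,0,0],[0,0,0],[0,0,0]], fingers=[1,1,1,1])

```text
time: 18.55
position: [0.5461, 0.3779, 0.1729]
tool_rot: [1.816, 2.563, -0.0]
ft_force: [1.1, 0.0, -1.8]
grip_width: 0.272
grip_force: 40.0
```

Tip depth is about 32 mm, so the valve comes next. I'll use 1 mm steps.

Request:
apply_moves(dp=[[0,0,0.001],[0,0,0.001],[0,0,0.001],[0,0,0]], twist=[[0,0,0],[0,0,0],[0,0,0],[0,0,0]], fingers=[1,1,1,1])

```text
time: 18.95
position: [0.5463, 0.3779, 0.1708]
tool_rot: [1.816, 2.563, 0.001]
ft_force: [-0.6, -2.1, 2.3]
grip_width: 0.273
grip_force: 40.0
```

Request:
apply_moves(dp=[[0,0,0.001],[0,0,0.001],[0,0,0]], twist=[[0,0,0],[0,0,0],[0,0,0]], fingers=[1,1,1])

```text
time: 19.25
position: [0.5464, 0.3778, 0.1685]
tool_rot: [1.816, 2.563, 0.001]
ft_force: [-0.3, -2.8, 5.3]
grip_width: 0.271
grip_force: 40.0
```

Request:
apply_moves(dp=[[0,0,0.001],[0,0,0.001],[0,0,0]], twist=[[0,0,0],[0,0,0],[0,0,0]], fingers=[1,1,1])

```text
time: 19.55
position: [0.5464, 0.3777, 0.1664]
tool_rot: [1.816, 2.563, 0.001]
ft_force: [-0.2, -2.4, 4.8]
grip_width: 0.275
grip_force: 40.0
```

Request:
apply_moves(dp=[[0,0,0.001],[0,0,0.001],[0,0,0]], twist=[[0,0,0],[0,0,0],[0,0,0]], fingers=[1,1,1])

```text
time: 19.85
position: [0.5464, 0.3777, 0.1646]
tool_rot: [1.816, 2.563, 0.001]
ft_force: [-0.0, -2.6, 4.2]
grip_width: 0.274
grip_force: 40.0
```

Request:
apply_moves(dp=[[0,0,0.001],[0,0,0]], twist=[[0,0,0],[0,0,0]], fingers=[1,1])

```text
time: 20.05
position: [0.5464, 0.3777, 0.1636]
tool_rot: [1.816, 2.563, 0.001]
ft_force: [0.1, -3.8, 5.8]
grip_width: 0.273
grip_force: 40.0
```

Request:
apply_moves(dp=[[0,0,0.001],[0,0,0]], twist=[[0,0,0],[0,0,0]], fingers=[1,1])

```text
time: 20.25
position: [0.5464, 0.3777, 0.1626]
tool_rot: [1.816, 2.563, 0.001]
ft_force: [0.1, -2.6, 5.9]
grip_width: 0.273
grip_force: 40.0
```

Request:
apply_moves(dp=[[0,0,0.001],[0,0,0]], twist=[[0,0,0],[0,0,0]], fingers=[1,1])

```text
time: 20.45
position: [0.5464, 0.3776, 0.1617]
tool_rot: [1.816, 2.563, 0.001]
ft_force: [-1.0, -3.5, 6.0]
grip_width: 0.27
grip_force: 40.0
```

Request:
apply_moves(dp=[[-0.0005,0,0.001],[0,0,0]], twist=[[0,0,0],[0,0,0]], fingers=[1,1])

```text
time: 20.65
position: [0.5465, 0.3776, 0.1607]
tool_rot: [1.816, 2.563, 0.001]
ft_force: [-0.0, -2.9, 6.0]
grip_width: 0.277
grip_force: 40.0
```

Request:
apply_moves(dp=[[0,0,0.001],[0,0,0]], twist=[[0,0,0],[0,0,0]], fingers=[1,1])

```text
time: 20.85
position: [0.5465, 0.3776, 0.1598]
tool_rot: [1.816, 2.563, 0.001]
ft_force: [0.1, -2.9, 5.9]
grip_width: 0.273
grip_force: 40.0
```

Request:
apply_moves(dp=[[0,0,0.001],[0,0,0]], twist=[[0,0,0],[0,0,0]], fingers=[1,1])

```text
time: 21.05
position: [0.5465, 0.3776, 0.159]
tool_rot: [1.816, 2.563, 0.001]
ft_force: [-0.9, -2.6, 6.6]
grip_width: 0.274
grip_force: 40.0
```

Request:
apply_moves(dp=[[0,0,0.001],[0,0,0]], twist=[[0,0,0],[0,0,0]], fingers=[1,1])

```text
time: 21.25
position: [0.5465, 0.3776, 0.1583]
tool_rot: [1.816, 2.563, 0.002]
ft_force: [-1.9, -3.8, 8.3]
grip_width: 0.273
grip_force: 40.0
```

Request:
apply_moves(dp=[[0,0,0.001],[0,0,0]], twist=[[0,0,0],[0,0,0]], fingers=[1,1])

```text
time: 21.45
position: [0.5465, 0.3776, 0.1577]
tool_rot: [1.816, 2.563, 0.002]
ft_force: [-1.2, -3.4, 9.8]
grip_width: 0.277
grip_force: 40.0
```

Request:
apply_moves(dp=[[0,0,0.001],[0,0,0]], twist=[[0,0,0],[0,0,0]], fingers=[1,1])

```text
time: 21.65
position: [0.5464, 0.3776, 0.1571]
tool_rot: [-1.816, -2.563, -0.002]
ft_force: [-2.8, -3.6, 11.4]
grip_width: 0.278
grip_force: 40.0
```

Request:
apply_moves(dp=[[0,0,0.0005],[0,0,0]], twist=[[0,0,0],[0,0,0]], fingers=[1,1])

```text
time: 21.85
position: [0.5465, 0.3776, 0.1569]
tool_rot: [1.816, 2.563, 0.002]
ft_force: [-2.9, -4.5, 12.5]
grip_width: 0.268
grip_force: 40.0
```

Request:
apply_moves(dp=[[0,0,0.001],[0,0,0]], twist=[[0,0,0],[0,0,0]], fingers=[1,1])

```text
time: 22.05
position: [0.5464, 0.3776, 0.1563]
tool_rot: [-1.816, -2.563, -0.003]
ft_force: [-3.1, -5.1, 14.1]
grip_width: 0.273
grip_force: 40.0
```

Request:
apply_moves(dp=[[0,0,0.001],[0,0,0]], twist=[[0,0,0],[0,0,0]], fingers=[1,1])

```text
time: 22.25
position: [0.5465, 0.3776, 0.1557]
tool_rot: [-1.816, -2.563, -0.003]
ft_force: [-4.2, -5.5, 15.5]
grip_width: 0.277
grip_force: 40.0
```

Run:
```python
from h import *
sd=get_image('side')[:,:,::-1];cv2.imwrite('pics/side6.png',sd)
t=get_image('top')[:,:,::-1]
for z in(.108,.09,.074,.06): print(z,proj('side',[.5458,.3776,z]))
print(sd[135:175,262:270].mean((1,2)).astype(int).tolist())
a=cv2.imread('pics/side0.png');print(a[135:175,262:270].mean((1,2)).astype(int).tolist())
o=np.hstack([cv2.resize(x[105:185,230:310],(400,400),interpolation=cv2.INTER_CUBIC) for x in(a,sd)]);cv2.imwrite('pics/c6.png',o)
```

```text
0.108 [265.6131795  137.88422763]
0.09 [265.49640045 142.47958564]
0.074 [265.39432668 146.49627813]
0.06 [265.30631645 149.95955785]
[67, 72, 79, 81, 84, 84, 76, 67, 64, 63, 54, 44, 48, 52, 52, 51, 51, 51, 52, 45, 42, 45, 57, 59, 55, 49, 36, 66, 138, 163, 160, 127, 97, 84, 81, 88, 109, 117, 113, 111]
[102, 100, 98, 78, 65, 65, 68, 64, 60, 58, 57, 57, 57, 56, 55, 50, 57, 62, 68, 68, 65, 64, 61, 60, 63, 64, 64, 70, 91, 110, 112, 103, 96, 88, 90, 96, 104, 105, 90, 76]
```

Request:
apply_moves(dp=[[-0.0006,-0.0008,0],[-0.0004,-0.0004,0],[0,0,0]], twist=[[0,0,0],[0,0,0],[0,0,0]], fingers=[1,1,1])

```text
time: 22.65
position: [0.5463, 0.3774, 0.1558]
tool_rot: [1.816, 2.563, 0.007]
ft_force: [-1.5, -2.4, 13.2]
grip_width: 0.273
grip_force: 40.0
```

Run:
```python
from h import *
s=ctrl.get_state();M=R.from_rotvec(s['tool_rot']).as_matrix();print(s['position'],M[:,2].round(4),s['ft_force'],s['torque'],M.T@s['ft_force'],M.T@s['torque'])
```

```text
[0.54626031 0.37737049 0.15581313] [ 0.0028  0.0036 -1.    ] [-1.4898374  -2.35642643 13.2431291 ] [-0.73316498  0.68130174 -0.024209  ] [ -1.69633527  -2.13645323 -13.25559669] [ 0.88587698 -0.46573181  0.02459442]
```

Request:
apply_moves(dp=[[-0.0004,-0.0005,0],[0,0,0.001],[0,0,0]], twist=[[0,0,0],[0,0,0],[0,0,0]], fingers=[1,1,1])

```text
time: 22.95
position: [0.5462, 0.3772, 0.1555]
tool_rot: [1.816, 2.563, 0.009]
ft_force: [-1.4, -2.5, 15.7]
grip_width: 0.274
grip_force: 40.0
```

Request:
apply_moves(dp=[[0,0,0.001],[0,0,0]], twist=[[0,0,0],[0,0,0]], fingers=[1,1])

```text
time: 23.15
position: [0.5462, 0.3769, 0.1542]
tool_rot: [1.815, 2.563, 0.008]
ft_force: [-1.4, -3.7, 15.6]
grip_width: 0.272
grip_force: 40.0
```

Request:
apply_moves(dp=[[0,0,0.001],[0,0,0]], twist=[[0,0,0],[0,0,0]], fingers=[1,1])

```text
time: 23.35
position: [0.5463, 0.3769, 0.1539]
tool_rot: [1.815, 2.563, 0.008]
ft_force: [-3.0, -3.1, 17.7]
grip_width: 0.271
grip_force: 40.0
```

Run:
```python
from h import *
sd=get_image('side')[:,:,::-1];cv2.imwrite('pics/side7.png',sd)
b=cv2.imread('pics/side6.png');a=cv2.imread('pics/side0.png')
for n,i in(('0',a),('6',b),('7',sd)):print(n,i[125:165,262:270].mean((1,2)).astype(int).tolist())
d=cv2.absdiff(sd,b).max(2);y,x=np.where(d[100:200,230:310]>40);print(len(y),x.min()+230 if len(x) else 0,x.max()+230 if len(x) else 0,y.min()+100,y.max()+100)
cv2.imwrite('pics/c7.png',np.hstack([cv2.resize(x[105:175,240:290],(266,372),interpolation=cv2.INTER_CUBIC) for x in(a,b,sd)]))
```

```text
0 [123, 123, 125, 131, 139, 149, 167, 169, 136, 107, 102, 100, 98, 78, 65, 65, 68, 64, 60, 58, 57, 57, 57, 56, 55, 50, 57, 62, 68, 68, 65, 64, 61, 60, 63, 64, 64, 70, 91, 110]
6 [45, 43, 41, 40, 49, 56, 57, 58, 63, 65, 67, 72, 79, 81, 84, 84, 76, 67, 64, 63, 54, 44, 48, 52, 52, 51, 51, 51, 52, 45, 42, 45, 57, 59, 55, 49, 36, 66, 138, 163]
7 [41, 44, 43, 41, 43, 52, 58, 61, 60, 63, 64, 68, 71, 68, 63, 64, 58, 45, 44, 50, 52, 53, 53, 52, 50, 47, 39, 40, 58, 68, 68, 67, 63, 59, 55, 50, 36, 65, 138, 164]
120 234 300 100 180
```

View pics/c7.png

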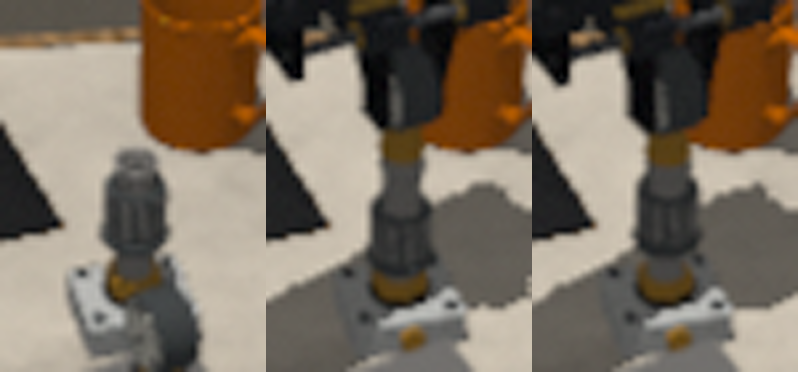

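The right panel shows the sleeve has sprung back up: its bottom edge moved from row 155 to row 151 and the tube shows again below it. I'll ease up until the plug meets the lock.

Request:
apply_moves(dp=[[0,0,-0.002],[0,0,-0.002],[0,0,-0.002],[0,0,-0.002],[0,0,-0.002],[0,0,0]], twist=[[0,0,0],[0,0,0],[0,0,0],[0,0,0],[0,0,0],[0,0,0]], fingers=[1,1,1,1,1,1])

```text
time: 24.0
position: [0.5458, 0.3767, 0.1604]
tool_rot: [1.816, 2.563, 0.005]
ft_force: [2.2, -0.1, 4.1]
grip_width: 0.276
grip_force: 40.0
```

Request:
apply_moves(dp=[[0,0,-0.001],[0,0,-0.001],[0,0,0]], twist=[[0,0,0],[0,0,0],[0,0,0]], fingers=[1,1,1])

```text
time: 24.3
position: [0.5457, 0.3764, 0.1619]
tool_rot: [1.816, 2.563, 0.004]
ft_force: [5.0, 2.7, 3.2]
grip_width: 0.271
grip_force: 40.0
```

Request:
apply_moves(dp=[[0,0,-0.001],[0,0,-0.001],[0,0,0]], twist=[[0,0,0],[0,0,0],[0,0,0]], fingers=[1,1,1])

```text
time: 24.6
position: [0.5457, 0.3762, 0.1637]
tool_rot: [1.816, 2.563, 0.003]
ft_force: [4.4, 2.6, 2.9]
grip_width: 0.271
grip_force: 40.0
```

Request:
apply_moves(dp=[[0.0008,0.0012,-0.001],[0,0,-0.001],[0,0,0]], twist=[[0,0,0],[0,0,0],[0,0,0]], fingers=[1,1,1])

```text
time: 24.9
position: [0.5459, 0.3765, 0.1655]
tool_rot: [-1.816, -2.563, 0.001]
ft_force: [2.8, 1.2, 2.6]
grip_width: 0.273
grip_force: 40.0
```

Request:
apply_moves(dp=[[0,0,-0.001],[0,0,-0.001],[0,0,0]], twist=[[0,0,0],[0,0,0],[0,0,0]], fingers=[1,1,1])

```text
time: 25.2
position: [0.5458, 0.3765, 0.167]
tool_rot: [-1.816, -2.563, 0.001]
ft_force: [3.8, 0.8, 0.2]
grip_width: 0.276
grip_force: 40.0
```

Request:
apply_moves(dp=[[0,0,-0.001],[0,0,0]], twist=[[0,0,0],[0,0,0]], fingers=[1,1])

```text
time: 25.4
position: [0.5458, 0.3764, 0.1675]
tool_rot: [-1.816, -2.563, 0.002]
ft_force: [4.0, 2.2, -2.9]
grip_width: 0.27
grip_force: 40.0
```

The lock holds: I feel a downward pull. I'll relieve the side load, release and rise.

Request:
apply_moves(dp=[[0.0003,0.0008,0.0008],[0,0,0],[0,0,0],[0,0,0],[0,0,0],[0,0,0],[0,0,-0.01],[0,0,-0.03],[0,0,-0.04],[0,0,-0.03]], twist=[[0,0,0],[0,0,0],[0,0,0],[0,0,0],[0,0,0],[0,0,0],[0,0,0],[0,0,0],[0,0,0],[0,0,0]], fingers=[1,1,0.5,0.3,0.2,0,0,0,0,0])

```text
time: 26.4
position: [0.547, 0.3774, 0.2812]
tool_rot: [1.816, 2.563, 0.004]
ft_force: [1.3, 1.1, 0.3]
grip_width: 0.914
grip_force: 0.0
```

Request:
apply_moves(dp=[[0,0,0],[0,0,0],[0,0,0]], twist=[[0,0,0],[0,0,0],[0,0,0]], fingers=[0,0,0])

```text
time: 26.7
position: [0.5461, 0.377, 0.2768]
tool_rot: [-1.816, -2.563, 0.003]
ft_force: [-0.9, 0.5, -0.4]
grip_width: 0.995
grip_force: 0.0
```

Run:
```python
from h import *
s=ctrl.get_state();sd=get_image('side')[:,:,::-1];cv2.imwrite('pics/side8.png',sd)
print(s['time'],s['position'],s['ft_force'],s['grip_width'])
for n,i in(('0',cv2.imread('pics/side0.png')),('7',cv2.imread('pics/side7.png')),('8',sd)):print(n,i[100:165,263:269].mean((1,2)).astype(int).tolist())
# brass collar / dial location in side view: expected
for z in(.176,.142,.124):print(z,proj('side',[.5458,.377,z]))
h=cv2.cvtColor(sd,cv2.COLOR_BGR2HSV);m=cv2.inRange(h,(12,110,50),(30,255,255));n,_,st,c=cv2.connectedComponentsWithStats(m[95:170,240:290]);print([(st[i].tolist(),(c[i]+[240,95]).round(1).tolist()) for i in range(1,n) if st[i][4]>8])
```

```text
26.7 [0.5460872  0.37697332 0.27678994] [-0.85203337  0.49666639 -0.4225237 ] 0.9951003090696479
0 [78, 76, 75, 78, 76, 73, 73, 73, 72, 71, 85, 90, 83, 119, 133, 127, 124, 125, 125, 125, 124, 124, 124, 123, 123, 124, 124, 128, 136, 146, 159, 174, 169, 128, 99, 95, 90, 99, 83, 68, 67, 70, 64, 61, 60, 59, 59, 59, 58, 57, 49, 58, 54, 59, 65, 66, 65, 60, 60, 63, 64, 66, 68, 84, 105]
7 [13, 18, 21, 37, 53, 61, 59, 43, 35, 33, 28, 25, 26, 24, 28, 32, 34, 33, 34, 35, 40, 46, 45, 47, 49, 48, 51, 50, 47, 45, 51, 56, 56, 56, 58, 59, 65, 68, 67, 67, 68, 63, 47, 44, 51, 53, 53, 54, 52, 51, 48, 40, 38, 56, 66, 68, 68, 64, 60, 56, 53, 37, 55, 140, 174]
8 [79, 78, 75, 80, 77, 75, 74, 74, 73, 71, 54, 36, 35, 36, 38, 40, 44, 50, 50, 57, 61, 60, 60, 60, 56, 52, 49, 53, 55, 55, 55, 56, 75, 75, 66, 67, 66, 68, 67, 66, 66, 55, 47, 49, 54, 56, 55, 56, 55, 54, 46, 50, 47, 59, 66, 66, 65, 62, 57, 55, 53, 40, 57, 151, 179]
0.176 [266.10212261 119.86889989]
0.142 [265.86722465 129.09121668]
0.124 [265.74611698 133.84601893]
[([22, 2, 28, 37, 694], [277.7, 115.2]), ([0, 16, 19, 3, 29], [249.5, 112.1]), ([20, 60, 10, 7, 46], [264.3, 158.4]), ([25, 72, 5, 3, 12], [267.2, 168.1])]
```

```bash
python3 -c "
from bench import ctrl
print(ctrl.close_job())"
```

```text
the job is handed in; nothing more can be done
None
```

The job is handed in at about 27 s of the 54 s allowed: the sleeve caught and was let go, then the plug tripped it at roughly 48 mm depth, the lock held against a light upward pull, and the gauge was released; the highest push I read was 17.7 N, and I never went near the oil bottle, carton or tape.

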